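# Load the spindle magazine and feed out the first blank

### The arm

A 7-joint arm with a two-finger parallel gripper is mounted at the origin on a cart in front of the work surface, level with it; the furniture and walls round the work are solid. World frame = base frame: x ahead of the robot, y to its left, z up, the work surface at z = 0. Lengths are in m, angles in rad, forces in N, time in s.
With the tool pointing down it reaches from about 0.4 to 0.875 m from the base axis. Payload 6.5 kg.
Tool frame: the origin (TCP) lies at the very end of the fingers, on their centre line; the grasp point (between the pads) lies 19 mm behind it (env.grasp_offset is the distance from the TCP to the grasp point, in m); z points along the fingers, y is the line along which they close (so a half turn about z gives the same grasp; the last joint's range is limited). The gripper opens to 85 mm and grips with 20 to 120 N. Pads are 22 mm wide; open, the fingers measure 114 mm over their backs; the gripper's body (76 mm by 85 mm) begins 54 mm behind the grasp point. The pads swing forward as they close: fully open they stand 13 mm farther back than shut.
Start: joints at [-1.407, 0.536, -0.004, 1.538, 0.003, 1.067, -0.071], TCP at [0.148, 0.633, 0.231] pointing down, gripper open.
Joint ranges: [-2.7, 2.7], [-0.37, 2.16], [-1.27, 1.26], [0.24, 2.4], [-1.31, 4.45], [0.19, 1.91], [-2.76, 2.76]. Speed limits (rad/s): [2.39, 2.39, 3.14, 3.14, 3.14, 3.14, 3.14].

### API

Orientations are given as a unit quaternion [w, x, y, z].
In Python, from cell import env gives the robot as it stands.
- The arm moves only by the shell command python3 drive.py FILE [OPENING], which reads ROWS from the file FILE. ROWS is a JSON list of rows, 1 to 12 of them, each written [[dx, dy, dz], [rx, ry, rz]]: dx, dy, dz in cm, then a rotation vector rx, ry, rz in units of 0.2 rad; each row is the pose to reach, as a shift and turn from the pose commanded when the command began, along the tool's axes at that moment; what a row does not reach only later rows make up. A row lasts 1/8 s, in which the tool goes at most 0.0625 m and 0.188 rad, less where a joint would pass 70% of its speed; a pose out of reach is approached as far as the arm can. OPENING is the opening from 0.0 (shut) to 1.0 (fully open), set as the command begins (- or left out keeps the last). The fingers move at their own pace and stop on an object; the grip force is fixed at half the most. Time passes only in rows, so rows that do not move let the fingers close. It prints the time, the measured TCP pose, the force, the opening and the grip force at its end. Input that does not fit is refused with a message, and nothing moves.
- env.sense(): the state, without advancing time (a new reading comes with each control period).
- env.grab_frame(name): name is "side" or "top" or "wrist"; returns (picture, depth): 384x512x3 uint8, red, green, blue; 384x512 float32, m along the optical axis (not along the pixel's ray), 0 where there is no reading.
- env.camera_info(name): a dict with "fx", "fy", "cx", "cy" (pixels), "R" (3x3) and "t" (3): a world point X has camera coordinates R X + t; the wrist camera has in their place "T_tool_cam" (4x4, takes a point from camera to tool coordinates, whose origin is the TCP and whose axes are the flange's). Camera axes: x right, y down, z forward; pixel columns grow to the right and rows downward; lengths in m; the calibration is good to about 2 mm. A picture is of the moment at which its call begins: read the wrist's pose just before it. camera_info takes no time and is no camera call.
- env.hand_in(): hands the job in; it is judged then, once.
The state is a dict: "time_s": time; "qpos": joint angles; "dq": joint speeds; "joint_torque": joint torques, N m; "tcp_pos": TCP position; "ee_rot": TCP orientation; "wrist_force": force on the tool from outside, world axes, zero at the start; "ft_torque": the same for the moment, N m; "opening": opening from 0.0 (shut) to 1.0 (fully open); "finger_force": force on a finger pad.
Only numpy, scipy, OpenCV 4.12 (cv2) and the standard library are available. Lean on these libraries where they do the work, as an engineer would, in place of code of your own. Each camera call takes 0.05 s, during which the arm holds its last target. There are 200 camera calls.

### The job

Load the two steel spindle blanks into the gravity magazine, one lying on top of the other, so that the blank with the two collars comes out first and the blank with the single thick hub follows. Then feed out just the first one: pull the feed handle fully towards the outlet so that the collared blank rolls down to the outlet stop, and push the handle back home so that the hub blank drops into its place, leaving the other things on the table alone.

Things in the scene. Friction and masses are not known exactly. Their poses are not given: they have to be found in the camera images.
- collared_bar: Steel spindle blank: round bar 130 mm long, 24 mm in diameter, with two octagonal collars (8 mm wide, 34 mm across flats) centred 28 mm either side of the middle; 48 mm of round bar is free between them. Origin at the bar's centre, y along its axis; x and z turn as it rolls. Lies on the table on its collar flats, axis 17 mm up. About 0.4 kg.
- hub_bar: Steel spindle blank: round bar 130 mm long, 24 mm in diameter, with one octagonal hub in the middle (30 mm wide, 34 mm across flats). Origin at the bar's centre, y along its axis; x and z turn as it rolls. Lies on the table on a hub flat, axis 17 mm up, two hub flats upright. About 0.4 kg.
- magazine: Grey metal gravity magazine, fixed, 190 (x) by 150 (y) by 116 mm high. Origin on the table under the middle of the loading shaft; x towards the feed handle, outlet at -x, y along the blanks as they lie in it. Two guide towers, 40 to 73 mm either side of the middle along y, take only the ends of a blank; between them it is open for the fingers. Base plate 6 mm thick.
- shaft_mouth (a point): Middle of the shaft's open top, 105 mm above the table; axes as the magazine. The shaft is 27 mm wide in x and 136 mm long in y, with 45 degree flared lips up to 116 mm that widen it about 10 mm on every side. A blank let go inside slides down by its own weight.
- shaft_bottom (a point): Where the axis of the lowest blank lies (give or take 5 mm in x), 42 mm above the table. It rests on rails by its ends; a gentle 2.5 mm rise keeps it from rolling out. The axis of a blank on top of it is 29 mm higher. Below 57 mm the towers are open towards the outlet.
- outlet (a point): Where the axis of a fed-out blank comes to rest at the outlet stop: 56 mm to magazine -x from the shaft, 37 mm above the table, after rolling down a 10 degree ramp.
- feed_slide (a joint): Travel of the feed slide to magazine -x in m: 0 home, 0.055 fully pulled. A fork on the rails, polished (slippery) arms 22 mm high; at home they end 17 mm behind mid-shaft. Pulled, they push the lowest blank over the rise (it rolls out by about 0.035) while the next one rests on the arms; that drops when they are home again. 2 N friction, up to 12 N loaded; no spring.
- feed_handle (a point): Grip point on the upright black round handle of the feed slide (20 mm in diameter, from 53 to 115 mm above the table), on its axis, 97 mm above the table; with the slide home it is 93 mm from mid-shaft to magazine +x. Moves with the slide.
- screw_jar: Clear jar with a red lid, 80 mm wide, 141 mm high, standing; bystander. Origin under its middle.
- tape_roll: Roll of black tape, 55 mm across, 19 mm high, lying; bystander. Origin under its middle.
- spanner_17: Steel spanner, 202 mm long, 36 mm wide, 9 mm thick, lying; bystander. Origin under its middle.

How it is judged:
By the outcome, as a careful person would: the job done as asked, in the order asked, and still so for the second after the job is handed in, with the robot touching nothing.
It also fails if it takes over 66 s, if anything falls off the work surface, if the arm or the gripper's body presses on something with over 40 N, if the wrist force passes 120 N, or if a joint passes its speed limit or range.

## Working session

There is one attempt and no reset: what is moved stays moved. The work goes in short steps, Python scripts to look and compute and a shell command to move; the robot and the scene stay as the last step left them, time stands still between calls to the robot, and variables do not carry over. Pictures are saved under pics/ and viewed, at most 10 in all, crops included, and the job is handed in when it is done.

```bash
ls; mkdir -p pics; python3 - <<'E'
from cell import env
import cv2,numpy as np
s=env.sense();print(s["time_s"],s["tcp_pos"],s["ee_rot"],s["opening"],env.grasp_offset)
for n in("top","side"):
    p,d=env.grab_frame(n);np.savez(f"pics/{n}0.npz",p=p,d=d)
    cv2.imwrite(f"pics/{n}0.png",p[:,:,::-1]);c=env.camera_info(n);print(n,c)
E
```

```text
cell.py
drive.py
pics
0.0 [0.1479481  0.63228234 0.23039564] [-3.12317416e-05  1.14632146e-01  9.93407621e-01 -8.76268922e-04] 1.0034882828147198 0.0187
top {'fx': 448.1526696029665, 'fy': 448.1526696029665, 'cx': 261.6718320759242, 'cy': 188.4605265356475, 'R': array([[ 0.09408991, -0.99555739, -0.00354641],
       [-0.97558728, -0.09149135, -0.19964667],
       [ 0.19843525,  0.02224457, -0.97986154]]), 't': array([-0.18725752,  0.53760692,  1.19475713])}
side {'fx': 409.42138249008923, 'fy': 409.42138249008923, 'cx': 247.96959952229204, 'cy': 187.7902384719528, 'R': array([[-0.99970177, -0.01073754, -0.02193342],
       [ 0.01022436,  0.63160805, -0.77522044],
       [ 0.02217729, -0.7752135 , -0.6313099 ]]), 't': array([0.55439356, 0.14939609, 0.8835166 ])}
```

View pics/top0.png

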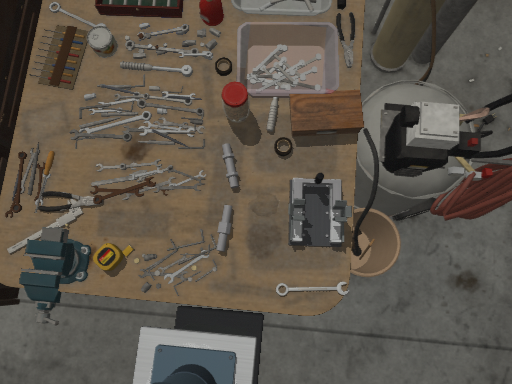

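View pics/side0.png

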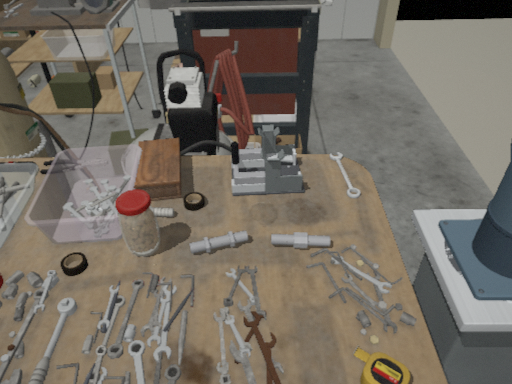

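The top view shows the collared bar at (230,165), the hub bar at (225,228), the magazine around (317,212) with its handle at about (319,178), the jar at (235,100), the tape at (283,146) and the spanner at (312,289). The side view agrees with it. Next I'll measure.

```bash
cat > h.py <<'E'
from cell import env
import cv2,numpy as np
def cloud(n,d):
    c=env.camera_info(n);v,u=np.mgrid[:384,:512]
    X=np.stack([(u-c["cx"])/c["fx"]*d,(v-c["cy"])/c["fy"]*d,d],-1)-c["t"]
    X=X@c["R"];X[d==0]=np.nan;return X
def proj(n,P):
    c=env.camera_info(n);q=c["R"]@np.array(P)+c["t"];return c["fx"]*q[0]/q[2]+c["cx"],c["fy"]*q[1]/q[2]+c["cy"]
E
python3 - <<'E'
from h import *
for n,boxes in(("top",{"col":(215,135,248,195),"hub":(210,198,240,258),"mag":(280,165,355,255),"jar":(218,78,252,130)}),("side",{"col":(185,225,255,260),"hub":(265,228,335,255),"mag":(222,120,308,200)})):
    f=np.load(f"pics/{n}0.npz");X=cloud(n,f["d"])
    for k,(a,b,c,d) in boxes.items():
        Y=X[b:d,a:c].reshape(-1,3);Y=Y[np.isfinite(Y[:,2])]
        if k in("col","hub"):
            Z=Y[(Y[:,2]>.012)&(Y[:,2]<.05)];(cx,cy),(w,h),an=cv2.minAreaRect((Z[:,:2]*1000).astype(np.float32))
            m=Z[:,:2].mean(0);U=np.linalg.svd(Z[:,:2]-m,full_matrices=False)[2][0]
            print(n,k,len(Z),"rect",cx,cy,w,h,an,"mean",m,"axis",U,np.degrees(np.arctan2(U[1],U[0])),Z[:,2].max())
        else:
            for lo,hi in((.02,.13),(.085,.125)):
                Z=Y[(Y[:,2]>lo)&(Y[:,2]<hi)]
                print(n,k,lo,len(Z),cv2.minAreaRect((Z[:,:2]*1000).astype(np.float32)),Z[:,2].max())
    print(n,"table z",np.nanmedian(X[190:200,250:280,2] if n=="top" else X[200:220,200:230,2]))
t=np.load("pics/top0.npz")["p"][155:260,270:360];s=np.load("pics/side0.npz")["p"][110:205,215:315]
a=cv2.resize(t,(390,455),interpolation=2);b=cv2.resize(s,(400,380),interpolation=2)
o=np.zeros((455,800,3),np.uint8);o[:,:390]=a;o[:380,400:]=b
cv2.imwrite("pics/mag.png",o[:,:,::-1])
E
```

```text
top col 395 rect 619.4862670898438 -36.564903259277344 131.42642211914062 33.40299987792969 17.60489845275879 mean [ 0.61810519 -0.03698459] axis [-0.95457988 -0.29795513] -162.66517546279624 0.04011648270915093
top hub 445 rect 437.152587890625 -34.788055419921875 45.69318389892578 131.58563232421875 80.58499908447266 mean [ 0.43587841 -0.04014804] axis [-0.99704364  0.07683741] 175.59319702115164 0.03880222841188971
top mag 0.02 1916 ((511.1182861328125, -292.7055969238281), (181.01516723632812, 165.46383666992188), 4.239582061767578) 0.12239298358052256
top mag 0.085 528 ((502.78680419921875, -296.4449462890625), (141.64404296875, 144.34739685058594), 50.8134651184082) 0.12239298358052256
top jar 0.02 480 ((816.5509643554688, -54.703861236572266), (69.4989013671875, 142.1793670654297), 67.89543914794922) 0.12997193797294135
top jar 0.085 240 ((801.2879638671875, -48.465293884277344), (67.79302978515625, 106.99263763427734), 68.88565063476562) 0.12349775824437365
top table z 0.0004995380091036641
side col 615 rect 620.3274536132812 -33.898109436035156 130.08444213867188 29.715396881103516 17.242263793945312 mean [ 0.62085731 -0.03156777] axis [0.95407359 0.29957232] 17.431917573109125 0.03504869525292678
side hub 672 rect 435.3761291503906 -27.953277587890625 44.94089126586914 138.38198852539062 84.57243347167969 mean [ 0.43723477 -0.03350292] axis [-0.99507932  0.0990815 ] 174.31371840205372 0.035505938388929584
side mag 0.02 2642 ((512.9230346679688, -294.0491638183594), (180.62844848632812, 166.71923828125), 2.512453317642212) 0.1186758428117271
side mag 0.085 580 ((503.89093017578125, -289.3413391113281), (146.30157470703125, 140.73019409179688), 45.104270935058594) 0.1186758428117271
side table z -0.0012456348191161807
```

View pics/mag.png

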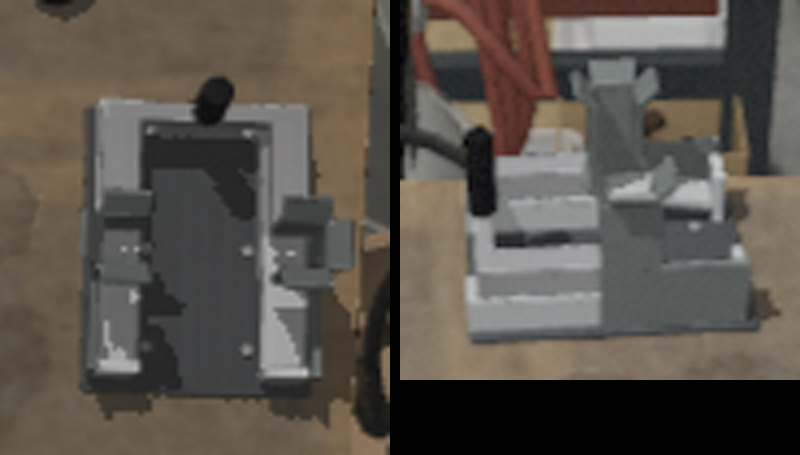

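The picture shows the magazine with its outlet towards the robot and the handle on the far side (+x), the towers left and right of the shaft at about z 0.116. I'll refine its pose from tower and handle points and plan the approach for a close look from the wrist.

```bash
cat >> h.py <<'E'
from scipy.spatial.transform import Rotation as Ro
def pose():
    s=env.sense();w=s["ee_rot"];return np.array(s["tcp_pos"]),Ro.from_quat([w[1],w[2],w[3],w[0]]),s
def goal(p,yaw,base=None):
    """shift and rotvec in tool axes to TCP p, tool down with tool y at world yaw (deg)"""
    t,R,_=pose();y=np.radians(yaw);Y=np.array([np.cos(y),np.sin(y),0]);Z=np.array([0,0,-1.]);G=Ro.from_matrix(np.stack([np.cross(Y,Z),Y,Z],1))
    print("shift",np.round(R.inv().apply(np.array(p)-t),4),"rot",np.round((R.inv()*G).as_rotvec(),4))
E
python3 - <<'E'
from h import *
for n,(a,b,c,d) in(("top",(280,165,360,255)),("side",(222,110,312,205))):
    X=cloud(n,np.load(f"pics/{n}0.npz")["d"])
    Y=X[b:d,a:c]
    m=(Y[...,2]>.1)&(Y[...,2]<.13)
    k,l,st,ce=cv2.connectedComponentsWithStats(m.astype(np.uint8))
    for i in range(1,k):
        if st[i,4]>15:
            Z=Y[l==i];print(n,st[i],Z.min(0).round(4),Z.max(0).round(4),Z.mean(0).round(4))
    # base sides
    Z=Y.reshape(-1,3);Z=Z[(Z[:,2]>.02)&(Z[:,2]<.08)]
    print(np.percentile(Z,[1,99],axis=0).round(3))
print(env.camera_info("wrist"))
goal((.5,.1,.28),0);goal((.45,-.27,.3),0)
E
```

```text
top [36  8  8  8 48] [ 0.58   -0.297   0.1008] [ 0.598  -0.2789  0.1199] [ 0.5886 -0.2883  0.1128]
top [  8  33  17  23 214] [ 0.4645 -0.2553  0.1002] [ 0.5225 -0.2103  0.1224] [ 0.4941 -0.2323  0.1123]
top [ 54  35  18  22 219] [ 0.4721 -0.3766  0.1013] [ 0.5303 -0.332   0.1213] [ 0.5029 -0.3555  0.1125]
[[ 0.419 -0.368  0.022]
 [ 0.597 -0.222  0.075]]
side [ 35  14  23  15 174] [ 0.4735 -0.3782  0.1001] [ 0.5317 -0.3314  0.1187] [ 0.5022 -0.3569  0.11  ]
side [ 8 31  8  9 55] [ 0.5833 -0.3003  0.1009] [ 0.6016 -0.2784  0.1148] [ 0.5919 -0.2855  0.1095]
side [ 38  39  25  14 162] [ 0.4666 -0.2561  0.1003] [ 0.525  -0.2108  0.1182] [ 0.4954 -0.2309  0.1105]
[[ 0.423 -0.37   0.021]
 [ 0.598 -0.221  0.079]]
{'fx': 271.85151593102233, 'fy': 271.85151593102233, 'cx': 257.1846473154439, 'cy': 189.31066950042145, 'T_tool_cam': array([[-5.44895295e-04, -9.63281533e-01, -2.68492814e-01,
         6.72729570e-02],
       [ 9.99999833e-01, -5.77092793e-04,  4.09978441e-05,
         3.31413261e-04],
       [-1.94437734e-04, -2.68492747e-01,  9.63281686e-01,
        -1.43495706e-01],
       [ 0.00000000e+00,  0.00000000e+00,  0.00000000e+00,
         1.00000000e+00]])}
shift [-0.464  -0.4383 -0.0488] rot [-1.200e-03  1.200e-03  1.341e+00]
shift [-0.4996 -0.81   -0.0682] rot [-1.200e-03  1.200e-03  1.341e+00]
```

The rows are not in the units I measure in: shifts go in cm and turns go in units of 0.2 rad. I convert before sending: -0.464 m is -46.4, -0.438 m is -43.8, 0.3 rad is 1.5.

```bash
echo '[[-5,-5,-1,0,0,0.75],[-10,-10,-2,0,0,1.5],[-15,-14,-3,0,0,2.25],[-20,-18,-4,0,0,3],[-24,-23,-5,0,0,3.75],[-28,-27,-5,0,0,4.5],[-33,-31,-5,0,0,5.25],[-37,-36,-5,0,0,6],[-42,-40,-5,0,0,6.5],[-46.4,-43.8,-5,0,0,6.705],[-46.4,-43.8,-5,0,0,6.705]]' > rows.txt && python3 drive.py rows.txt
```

```text
refused: ROWS must be rows with the three-number parts in brackets of their own. Nothing was moved.
```

Nothing moved. I misread the format; it is rows with the three-number parts in brackets of their own. Resending.

```bash
echo '[[[-5,-5,-1],[0,0,0.75]],[[-10,-10,-2],[0,0,1.5]],[[-15,-14,-3],[0,0,2.25]],[[-20,-18,-4],[0,0,3]],[[-24,-23,-5],[0,0,3.75]],[[-28,-27,-5],[0,0,4.5]],[[-33,-31,-5],[0,0,5.25]],[[-37,-36,-5],[0,0,6]],[[-42,-40,-5],[0,0,6.5]],[[-46.4,-43.8,-5],[0,0,6.705]],[[-46.4,-43.8,-5],[0,0,6.705]]]' > rows.txt && python3 drive.py rows.txt 
python3 - <<'E'
from h import *
print(pose()[:1]);goal((.495,-.29,.28),4);goal((.53,-.035,.27),-85)
E
```

```text
time_s: 1.48
tcp_pos: [0.5017, 0.0964, 0.2814]
ee_rot: [0.001, 0.709, 0.705, -0.0]
wrist_force: [0.2, 1.3, 1.0]
opening: 1.003
finger_force: 0.0
(array([0.50167707, 0.09636202, 0.28136633]),)
shift [-0.3864 -0.0042  0.002 ] rot [ 0.0008  0.0017 -0.0763]
shift [-0.1312  0.0292  0.0116] rot [2.000e-03 7.000e-04 1.477e+00]
```

```bash
echo '[[[-6,0,0],[0,0,0]],[[-12,0,0],[0,0,-0.15]],[[-18,0,0],[0,0,-0.3]],[[-24,0,0],[0,0,-0.38]],[[-30,0,0],[0,0,-0.38]],[[-35,-0.4,0],[0,0,-0.38]],[[-38.6,-0.4,0],[0,0,-0.38]],[[-38.6,-0.4,0],[0,0,-0.38]],[[-38.6,-0.4,0],[0,0,-0.38]]]' > rows.txt && python3 drive.py rows.txt 
python3 - <<'E'
from h import *
t,R,_=pose();p,d=env.grab_frame("wrist");np.savez("pics/w1.npz",p=p,d=d,t=t,R=R.as_matrix())
cv2.imwrite("pics/w1.png",p[:,:,::-1])
c=env.camera_info("wrist");T=c["T_tool_cam"];v,u=np.mgrid[:384,:512]
X=np.stack([(u-c["cx"])/c["fx"]*d,(v-c["cy"])/c["fy"]*d,d],-1)@T[:3,:3].T+T[:3,3]
X=X@R.as_matrix().T+t;X[d==0]=np.nan
m=((X[...,2]>.103)&(X[...,2]<.13)&(abs(X[...,0]-.52)<.12)&(abs(X[...,1]+.29)<.12)).astype(np.uint8)
k,l,st,ce=cv2.connectedComponentsWithStats(m)
for i in range(1,k):
    if st[i,4]>15:
        Z=X[l==i];print(st[i],Z.min(0).round(4),Z.max(0).round(4),Z.mean(0).round(4))
print(t)
goal((.53,-.035,.27),-85)
E
```

```text
time_s: 2.6
tcp_pos: [0.4962, -0.2842, 0.2809]
ee_rot: [-0.001, 0.679, 0.734, 0.0]
wrist_force: [0.3, 0.5, 0.2]
opening: 0.996
finger_force: 0.0
[ 234  110   53   41 1178] [ 0.4669 -0.2566  0.103 ] [ 0.5259 -0.2121  0.1206] [ 0.496  -0.2333  0.1136]
[327 175  19  18 255] [ 0.5822 -0.2991  0.1033] [ 0.6011 -0.2798  0.1183] [ 0.5902 -0.2884  0.1143]
[234 213  49  36 991] [ 0.4728 -0.3789  0.103 ] [ 0.5323 -0.3333  0.1205] [ 0.5033 -0.3565  0.1131]
[ 0.49615543 -0.28424098  0.28086051]
shift [0.2454 0.0528 0.0112] rot [-1.3000e-03 -6.0000e-04  1.5612e+00]
```

View pics/w1.png

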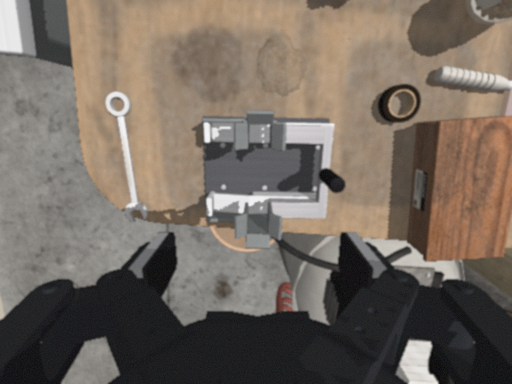

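The wrist view shows the shaft centre at about (258,178) and the handle at (333,180). That gives the shaft at (0.499,-0.295) with yaw about 3.5°, which agrees with the other views. Now over the bars.

Converted, 0.09 m is 9, 0.05 m is 5, 1.56 rad is 7.8.

```bash
echo '[[[3,0.5,0],[0,0,0.85]],[[6,1,0],[0,0,1.7]],[[9,2,0],[0,0,2.55]],[[12,2.5,0],[0,0,3.4]],[[15,3,0],[0,0,4.25]],[[18,4,0],[0,0,5.1]],[[21,4.5,0],[0,0,6]],[[23,5,1],[0,0,6.85]],[[24.5,5.3,1],[0,0,7.5]],[[24.5,5.3,1],[0,0,7.8]],[[24.5,5.3,1],[0,0,7.8]],[[24.5,5.3,1],[0,0,7.8]]]' > rows.txt && python3 drive.py rows.txt 
cat >> h.py <<'E'
def wcloud():
    t,R,_=pose();p,d=env.grab_frame("wrist")
    c=env.camera_info("wrist");T=c["T_tool_cam"];v,u=np.mgrid[:384,:512]
    X=np.stack([(u-c["cx"])/c["fx"]*d,(v-c["cy"])/c["fy"]*d,d],-1)@T[:3,:3].T+T[:3,3]
    X=X@R.as_matrix().T+t;X[d==0]=np.nan;return p,X
E
python3 - <<'E'
from h import *
print(pose()[0]);p,X=wcloud();cv2.imwrite("pics/w2.png",p[:,:,::-1])
for k,(x,y) in {"col":(.62,-.035),"hub":(.437,-.032)}.items():
    # top strip of the round bar: z band, near the bar
    m=((X[...,2]>.012)&(X[...,2]<.05)&(np.hypot(X[...,0]-x,X[...,1]-y)<.085)).astype(np.uint8)
    n,l,st,ce=cv2.connectedComponentsWithStats(m);i=1+st[1:,4].argmax();Z=X[l==i]
    r=cv2.minAreaRect((Z[:,:2]*1000).astype(np.float32))
    W=Z[Z[:,2]>np.percentile(Z[:,2],60)];mm=W[:,:2].mean(0);U=np.linalg.svd(W[:,:2]-mm,full_matrices=False)[2][0]
    print(k,st[i],r,"ridge",mm.round(4),np.degrees(np.arctan2(U[1],U[0])),Z[:,2].max())
E
```

```text
time_s: 4.15
tcp_pos: [0.5302, -0.0363, 0.2713]
ee_rot: [-0.0, 0.999, 0.044, -0.0]
wrist_force: [0.5, -0.0, -0.7]
opening: 1.002
finger_force: 0.0
[ 0.53018228 -0.03634372  0.27129598]
col [ 246   44   36  102 1860] ((621.5044555664062, -37.97431945800781), (130.09719848632812, 33.76655960083008), 17.484418869018555) ridge [ 0.6244 -0.037 ] -162.4182371240359 0.037175507340385466
hub [ 243  179   27   82 1384] ((439.3982238769531, -41.310394287109375), (33.823089599609375, 130.5048370361328), 86.51178741455078) ridge [ 0.4413 -0.0414] 176.95672111479558 0.03648461556799751
```

View pics/w2.png

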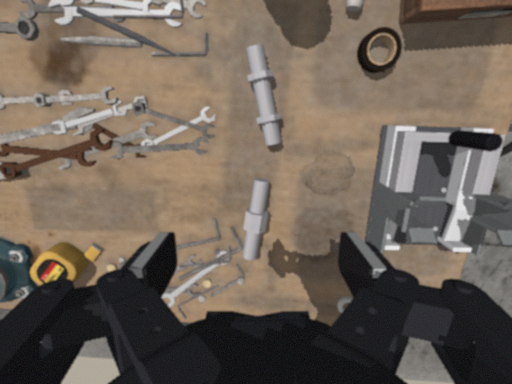

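The view shows the collared bar from (257,50) to (273,140) and the hub bar from (261,182) to (250,257), with hex keys to the left of the hub bar, so I'll use a part opening.

```bash
python3 - <<'E'
from h import *
goal((.621,-.037,.08),-72.5)
E
```

```text
shift [0.0904 0.0084 0.1913] rot [-5.000e-04 -1.000e-04 -2.172e-01]
```

```bash
echo '[[[3,0.3,5],[0,0,-0.5]],[[6,0.5,10],[0,0,-1.085]],[[9,0.84,14],[0,0,-1.085]],[[9,0.84,17],[0,0,-1.085]],[[9.04,0.84,19.1],[0,0,-1.085]],[[9.04,0.84,19.1],[0,0,-1.085]]]' > rows.txt && python3 drive.py rows.txt 0.6
python3 - <<'E'
from h import *
goal((.621,-.037,.002),-72.5)
E
```

```text
time_s: 4.95
tcp_pos: [0.62, -0.0374, 0.0793]
ee_rot: [-0.0, 0.988, 0.151, -0.001]
wrist_force: [-0.0, 0.1, -0.5]
opening: 0.6
finger_force: 0.0
shift [ 0.0012 -0.      0.0773] rot [-0.0009  0.0023 -0.0017]
```

```bash
echo '[[[0.1,0,3],[0,0,0]],[[0.1,0,5.5],[0,0,0]],[[0.1,0,7],[0,0,0]],[[0.1,0,7.7],[0,0,0]],[[0.1,0,7.7],[0,0,0]]]' > rows.txt && python3 drive.py rows.txt && echo '[[[0,0,0],[0,0,0]],[[0,0,0],[0,0,0]],[[0,0,0],[0,0,0]],[[0,0,0],[0,0,0]],[[0,0,0],[0,0,0]],[[0,0,0],[0,0,0]]]' > rows.txt && python3 drive.py rows.txt 0.0 && echo '[[[0,0,-3],[0,0,0]],[[0,0,-8],[0,0,0]],[[0,0,-13],[0,0,0]],[[0,0,-18],[0,0,0]],[[0,0,-18],[0,0,0]]]' > rows.txt && python3 drive.py rows.txt
python3 - <<'E'
from h import *
p,X=wcloud();cv2.imwrite("pics/w3.png",p[150:,60:460,::-1])
goal((.499,-.295,.18),3.5)
E
```

```text
time_s: 5.58
tcp_pos: [0.6225, -0.0372, 0.0038]
ee_rot: [0.0, 0.988, 0.151, 0.0]
wrist_force: [-0.4, 0.5, -0.5]
opening: 0.601
finger_force: 0.0
time_s: 6.32
tcp_pos: [0.6228, -0.0373, 0.0044]
ee_rot: [0.0, 0.988, 0.151, 0.001]
wrist_force: [-1.8, -0.5, 6.5]
opening: 0.26
finger_force: 58.5
time_s: 6.95
tcp_pos: [0.6244, -0.0379, 0.1871]
ee_rot: [0.001, 0.988, 0.151, 0.003]
wrist_force: [0.3, -0.7, -4.0]
opening: 0.258
finger_force: 59.7
shift [-0.1952  0.2091  0.004 ] rot [ 0.0019 -0.002  -1.3279]
```

View pics/w3.png

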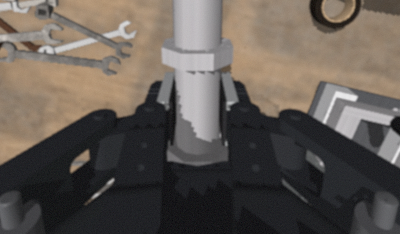

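The bar is held between the collars, with the far collar at crop (198,55). I'll check its offset and tilt from depth.

```bash
cat >> h.py <<'E'
def held():
    t,R,_=pose();p,X=wcloud();Q=(X-t)@R.as_matrix()
    m=(Q[...,0]>.012)&(Q[...,0]<.1)&(abs(Q[...,1])<.02)&(Q[...,2]<.02)&(Q[...,2]>-.05);Z=Q[m]
    print("end x",np.percentile(Z[:,0],[99.5,100]),"n",len(Z))
    for a in np.arange(.012,.075,.004):
        W=Z[(Z[:,0]>=a)&(Z[:,0]<a+.004)]
        if len(W):print(round(a,3),len(W),"ymid",((W[:,1].max()+W[:,1].min())/2).round(4),"w",np.ptp(W[:,1]).round(4),"ztop",np.percentile(W[:,2],5).round(4))
E
python3 -c "
from h import *
held()"
```

```text
end x [0.06363394 0.06368667] n 6483
0.012 837 ymid 0.0 w 0.0399 ztop -0.0493
0.016 331 ymid -0.0002 w 0.0233 ztop -0.0255
0.02 210 ymid 0.0001 w 0.0329 ztop -0.031
0.024 583 ymid 0.0001 w 0.0341 ztop -0.0312
0.028 986 ymid 0.0001 w 0.034 ztop -0.0309
0.032 394 ymid 0.0002 w 0.0231 ztop -0.0255
0.036 420 ymid -0.0002 w 0.0236 ztop -0.0258
0.04 422 ymid 0.0002 w 0.0239 ztop -0.0257
0.044 433 ymid 0.0002 w 0.0238 ztop -0.0258
0.048 446 ymid 0.0002 w 0.0234 ztop -0.0257
0.052 457 ymid -0.0001 w 0.0238 ztop -0.0256
0.056 463 ymid -0.0002 w 0.0235 ztop -0.0257
0.06 501 ymid -0.0001 w 0.0234 ztop -0.0256
```

Converted, 0.17 m is 17, 0.209 m is 20.9, -1.328 rad is -6.64.

```bash
echo '[[[-2,2,0],[0,0,-0.75]],[[-4,4.5,0],[0,0,-1.5]],[[-6,7,0],[0,0,-2.25]],[[-8.5,9.5,0],[0,0,-3]],[[-11,12,0],[0,0,-3.75]],[[-13,14.5,0],[0,0,-4.5]],[[-15.5,17,0],[0,0,-5.25]],[[-17.5,19,0],[0,0,-6]],[[-19.4,20.9,0.4],[0,0,-6.64]],[[-19.4,20.9,0.4],[0,0,-6.64]],[[-19.4,20.9,0.4],[0,0,-6.64]],[[-19.4,20.9,0.4],[0,0,-6.64]]]' > rows.txt && python3 drive.py rows.txt
python3 - <<'E'
from h import *
p,X=wcloud();print(pose()[0])
t,R,_=pose()
m=((X[...,2]>.106)&(X[...,2]<.125)&(abs(X[...,0]-.52)<.12)&(abs(X[...,1]+.29)<.12)).astype(np.uint8)
k,l,st,ce=cv2.connectedComponentsWithStats(m)
for i in range(1,k):
    if st[i,4]>30:
        Z=X[l==i];print(st[i],Z.min(0).round(4),Z.max(0).round(4),Z.mean(0).round(4))
goal((.499,-.2937,.115),3.5)
E
```

```text
time_s: 8.55
tcp_pos: [0.5, -0.2931, 0.1786]
ee_rot: [-0.001, 0.685, 0.729, 0.0]
wrist_force: [1.0, -0.2, -3.6]
opening: 0.257
finger_force: 59.5
[ 0.50002167 -0.29331102  0.17882161]
[ 216   95   80   61 2177] [ 0.4663 -0.2564  0.106 ] [ 0.526  -0.2114  0.1202] [ 0.4947 -0.2306  0.1148]
[355 190  28  26 540] [ 0.5816 -0.2989  0.1061] [ 0.6011 -0.2797  0.1177] [ 0.5898 -0.2884  0.1145]
shift [-0.0004 -0.001   0.0638] rot [-0.0005 -0.0007  0.0013]
```

Converted, 0.09 m is 9, -0.0005 m is -0.05.

```bash
echo '[[[0,-0.05,3],[0,0,0]],[[0,-0.05,5.5],[0,0,0]],[[0,-0.05,7],[0,0,0]],[[0,-0.05,8],[0,0,0]],[[0,-0.05,9],[0,0,0]],[[0,-0.05,9],[0,0,0]]]' > rows.txt && python3 drive.py rows.txt && echo '[[[0,0,0.8],[0,0,0]],[[0,0,1.6],[0,0,0]],[[0,0,2.2],[0,0,0]],[[0,0,2.6],[0,0,0]],[[0,0,2.6],[0,0,0]]]' > rows.txt && python3 drive.py rows.txt
```

```text
time_s: 9.35
tcp_pos: [0.4989, -0.2945, 0.0889]
ee_rot: [-0.0, 0.685, 0.728, -0.0]
wrist_force: [-0.4, 0.6, -3.8]
opening: 0.258
finger_force: 59.6
time_s: 9.98
tcp_pos: [0.4989, -0.2946, 0.063]
ee_rot: [-0.0, 0.685, 0.728, -0.0]
wrist_force: [0.5, 0.0, -3.4]
opening: 0.257
finger_force: 59.5
```

Converted, 0.012 m is 1.2, 0.006 m is 0.6.

```bash
echo '[[[0,0,0.6],[0,0,0]],[[0,0,1.2],[0,0,0]],[[0,0,1.2],[0,0,0]]]' > rows.txt && python3 drive.py rows.txt && echo '[[[0,0,0],[0,0,0]],[[0,0,0],[0,0,0]],[[0,0,0],[0,0,0]],[[0,0,0],[0,0,0]]]' > rows.txt && python3 drive.py rows.txt 0.45 && echo '[[[0,0,-3],[0,0,0]],[[0,0,-8],[0,0,0]],[[0,0,-13],[0,0,0]],[[0,0,-18],[0,0,0]],[[0,0,-21],[0,0,0]],[[0,0,-21],[0,0,0]]]' > rows.txt && python3 drive.py rows.txt 0.5
python3 - <<'E'
from h import *
p,X=wcloud();cv2.imwrite("pics/w4.png",cv2.resize(p[60:280,150:410,::-1],None,fx=2,fy=2))
m=(abs(X[...,0]-.499)<.04)&(abs(X[...,1]+.295)<.035)&(X[...,2]>.03)&(X[...,2]<.1);Z=X[m]
print(len(Z),Z.min(0),Z.max(0),Z.mean(0))
print(pose()[0]);goal((.439,-.041,.19),-93.4)
E
```

```text
time_s: 10.35
tcp_pos: [0.4986, -0.2944, 0.0507]
ee_rot: [-0.001, 0.685, 0.728, -0.0]
wrist_force: [0.6, -0.1, -2.6]
opening: 0.254
finger_force: 59.5
time_s: 10.85
tcp_pos: [0.4992, -0.2947, 0.0515]
ee_rot: [0.0, 0.685, 0.728, 0.0]
wrist_force: [0.0, 0.1, -0.5]
opening: 0.454
finger_force: 0.0
time_s: 11.6
tcp_pos: [0.5003, -0.2955, 0.2639]
ee_rot: [0.002, 0.685, 0.728, 0.001]
wrist_force: [0.5, 0.7, -0.3]
opening: 0.503
finger_force: 0.0
1056 [ 0.4841287  -0.32997333  0.03010656] [ 0.52294538 -0.26005868  0.06206045] [ 0.50408298 -0.29404639  0.05329692]
[ 0.49940696 -0.29477355  0.26206649]
shift [ 0.257  -0.0449  0.0718] rot [ 1.9000e-03 -1.2000e-03  1.6913e+00]
```

View pics/w4.png

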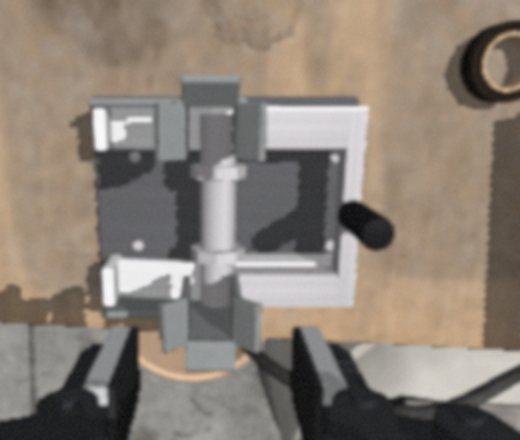

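The collared bar is seated in the shaft (crop 218,210), collar tops at about z 0.06. Next, the hub bar.

```bash
echo '[[[2.5,0,1],[0,0,0.8]],[[5,-0.5,2],[0,0,1.6]],[[7.5,-1,3],[0,0,2.4]],[[10,-1.5,4],[0,0,3.2]],[[13,-2,5],[0,0,4]],[[16,-2.5,5],[0,0,4.8]],[[18.5,-3,6],[0,0,5.6]],[[21,-3.5,6.5],[0,0,6.4]],[[23.5,-4,7],[0,0,7.2]],[[25.7,-4.5,7.2],[0,0,8]],[[25.7,-4.5,7.2],[0,0,8.455]],[[25.7,-4.5,7.2],[0,0,8.455]]]' > rows.txt && python3 drive.py rows.txt 0.65
python3 - <<'E'
from h import *
p,X=wcloud()
x,y=.439,-.041
m=((X[...,2]>.012)&(X[...,2]<.05)&(np.hypot(X[...,0]-x,X[...,1]-y)<.085)).astype(np.uint8)
n,l,st,ce=cv2.connectedComponentsWithStats(m);i=1+st[1:,4].argmax();Z=X[l==i]
print(st[i],cv2.minAreaRect((Z[:,:2]*1000).astype(np.float32)))
H=Z[Z[:,2]>.031];print("hub top",cv2.minAreaRect((H[:,:2]*1000).astype(np.float32)),len(H),np.median(H[:,2]))
goal((.439,-.041,.003),-93.4)
E
```

```text
time_s: 13.15
tcp_pos: [0.4375, -0.0407, 0.1884]
ee_rot: [0.001, 1.0, -0.029, -0.001]
wrist_force: [0.7, -0.1, -0.1]
opening: 0.649
finger_force: 0.0
[ 243  116   30  111 2503] ((439.16302490234375, -41.08411407470703), (33.55492401123047, 128.6304168701172), 87.22042846679688)
hub top ((436.66375732421875, -41.54737854003906), (22.874338150024414, 116.93362426757812), 86.13658905029297) 528 0.03450223463262722
shift [ 0.0016 -0.0002  0.1856] rot [0.0009 0.0015 0.002 ]
```

```bash
echo '[[[0.1,0,5],[0,0,0]],[[0.1,0,10],[0,0,0]],[[0.1,0,14],[0,0,0]],[[0.1,0,16.5],[0,0,0]],[[0.1,0,18],[0,0,0]],[[0.1,0,18.5],[0,0,0]],[[0.1,0,18.5],[0,0,0]]]' > rows.txt && python3 drive.py rows.txt && echo '[[[0,0,0],[0,0,0]],[[0,0,0],[0,0,0]],[[0,0,0],[0,0,0]],[[0,0,0],[0,0,0]],[[0,0,0],[0,0,0]],[[0,0,0],[0,0,0]]]' > rows.txt && python3 drive.py rows.txt 0.0 && echo '[[[0,0,-3],[0,0,0]],[[0,0,-8],[0,0,0]],[[0,0,-13],[0,0,0]],[[0,0,-18],[0,0,0]],[[0,0,-18],[0,0,0]],[[0,0,-18],[0,0,0]]]' > rows.txt && python3 drive.py rows.txt
python3 - <<'E'
from h import *
held();goal((.499,-.2945,.18),3.5)
E
```

```text
time_s: 14.08
tcp_pos: [0.4394, -0.0413, 0.0043]
ee_rot: [0.0, 1.0, -0.03, -0.0]
wrist_force: [-0.3, 0.6, 0.3]
opening: 0.651
finger_force: 0.0
time_s: 14.82
tcp_pos: [0.4399, -0.041, 0.005]
ee_rot: [-0.0, 1.0, -0.029, 0.001]
wrist_force: [-1.7, -0.3, 5.8]
opening: 0.388
finger_force: 59.5
time_s: 15.58
tcp_pos: [0.4383, -0.0402, 0.1834]
ee_rot: [-0.0, 1.0, -0.029, -0.001]
wrist_force: [0.1, -0.1, -4.8]
opening: 0.383
finger_force: 63.2
end x [0.06444807 0.06451076] n 6217
0.012 1161 ymid -0.0 w 0.04 ztop -0.0465
0.016 345 ymid -0.0004 w 0.0236 ztop -0.025
0.02 367 ymid -0.0001 w 0.024 ztop -0.025
0.024 385 ymid -0.0001 w 0.0238 ztop -0.0249
0.028 388 ymid -0.0001 w 0.0235 ztop -0.0249
0.032 395 ymid -0.0002 w 0.0233 ztop -0.0249
0.036 402 ymid -0.0004 w 0.0236 ztop -0.0249
0.04 417 ymid -0.0004 w 0.0234 ztop -0.0248
0.044 432 ymid -0.0001 w 0.0238 ztop -0.0251
0.048 445 ymid -0.0001 w 0.0236 ztop -0.0249
0.052 451 ymid -0.0001 w 0.0234 ztop -0.025
0.056 453 ymid -0.0003 w 0.0237 ztop -0.0248
0.06 483 ymid -0.0004 w 0.0234 ztop -0.025
0.064 93 ymid -0.0002 w 0.0212 ztop -0.0241
shift [0.0758 0.25   0.0028] rot [-0.0023  0.002  -1.6905]
```

Converted, 0.25 m is 25, 0.225 m is 22.5, -1.69 rad is -8.45.

```bash
echo '[[[1,2,0],[0,0,-0.8]],[[2,4.5,0],[0,0,-1.6]],[[2.5,7,0],[0,0,-2.4]],[[3,9.5,0],[0,0,-3.2]],[[4,12,0],[0,0,-4]],[[4.5,15,0],[0,0,-4.8]],[[5.5,17.5,0],[0,0,-5.6]],[[6,20,0],[0,0,-6.4]],[[7,22.5,0],[0,0,-7.2]],[[7.6,25,0.3],[0,0,-8]],[[7.6,25,0.3],[0,0,-8.45]],[[7.6,25,0.3],[0,0,-8.45]]]' > rows.txt && python3 drive.py rows.txt
python3 - <<'E'
from h import *
print(pose()[0]);goal((.499,-.2945,.09),3.5)
E
```

```text
time_s: 17.12
tcp_pos: [0.499, -0.2946, 0.1789]
ee_rot: [-0.002, 0.686, 0.727, -0.0]
wrist_force: [-0.1, 1.0, -4.2]
opening: 0.384
finger_force: 63.1
[ 0.49896779 -0.29464716  0.17892813]
shift [-0.0001  0.0003  0.0889] rot [-0.0035 -0.0027 -0.003 ]
```

```bash
echo '[[[0,0,3],[0,0,0]],[[0,0,5.5],[0,0,0]],[[0,0,7],[0,0,0]],[[0,0,8],[0,0,0]],[[0,0,9],[0,0,0]],[[0,0,9],[0,0,0]]]' > rows.txt && python3 drive.py rows.txt && echo '[[[0,0,0.8],[0,0,0]],[[0,0,1.6],[0,0,0]],[[0,0,2.2],[0,0,0]],[[0,0,2.2],[0,0,0]]]' > rows.txt && python3 drive.py rows.txt
```

```text
time_s: 17.88
tcp_pos: [0.4999, -0.2948, 0.0907]
ee_rot: [-0.001, 0.686, 0.728, -0.0]
wrist_force: [-2.0, 0.9, -5.4]
opening: 0.382
finger_force: 63.0
time_s: 18.38
tcp_pos: [0.5, -0.2947, 0.0686]
ee_rot: [-0.001, 0.686, 0.728, -0.0]
wrist_force: [-5.2, 0.1, -5.3]
opening: 0.385
finger_force: 63.0
```

Converted, 0.006 m is 0.6, 0.003 m is 0.3.

```bash
echo '[[[0,-0.05,0.3],[0,0,0]],[[0,-0.1,0.6],[0,0,0]],[[0,-0.1,0.6],[0,0,0]]]' > rows.txt && python3 drive.py rows.txt && echo '[[[0,0,0],[0,0,0]],[[0,0,0],[0,0,0]],[[0,0,0],[0,0,0]],[[0,0,0],[0,0,0]]]' > rows.txt && python3 drive.py rows.txt 0.6 && echo '[[[0,0,-3],[0,0,0]],[[0,0,-8],[0,0,0]],[[0,0,-13],[0,0,0]],[[0,0,-18],[0,0,0]],[[0,0,-19],[0,0,0]],[[0,0,-19],[0,0,0]]]' > rows.txt && python3 drive.py rows.txt
python3 - <<'E'
from h import *
p,X=wcloud();cv2.imwrite("pics/w5.png",cv2.resize(p[60:280,150:410,::-1],None,fx=2,fy=2))
for nm,a,b in(("hub",-.013,.013),("coll L",.026,.03),("endL",.034,.038),("endR",-.038,-.034)):
    m=(abs(X[...,0]-.499)<.03)&(X[...,1]+.295>a)&(X[...,1]+.295<b)&(X[...,2]>.03)&(X[...,2]<.1);Z=X[m]
    print(nm,np.percentile(Z[:,2],95),Z[Z[:,2]>.06][:,0].mean())
m=((X[...,2]>.103)&(X[...,2]<.12)&(abs(X[...,0]-.59)<.03)&(abs(X[...,1]+.29)<.03));print("handle",X[m].min(0),X[m].max(0))
goal((.592,-.289,.2),3.5)
E
```

```text
time_s: 18.75
tcp_pos: [0.4999, -0.2951, 0.0633]
ee_rot: [0.0, 0.686, 0.728, 0.0]
wrist_force: [-2.8, 0.5, -5.7]
opening: 0.383
finger_force: 63.1
time_s: 19.25
tcp_pos: [0.4999, -0.2951, 0.0636]
ee_rot: [0.0, 0.685, 0.728, 0.0]
wrist_force: [-0.1, -0.3, -0.1]
opening: 0.602
finger_force: 0.0
time_s: 20.0
tcp_pos: [0.4997, -0.295, 0.2535]
ee_rot: [0.0, 0.686, 0.728, 0.0]
wrist_force: [0.0, 0.2, 0.3]
opening: 0.599
finger_force: 0.0
hub 0.08977560490058512 0.49776961640677775
coll L 0.08373149464609705 0.4962967135156318
endL 0.08401616300566019 0.4957291949979322
endR 0.08354070076738228 0.5005904000839854
handle [ 0.58210649 -0.29891951  0.10322391] [ 0.60063358 -0.27995915  0.11771735]
shift [-0.      0.0931  0.0523] rot [-0.001  -0.0008 -0.0009]
```

View pics/w5.png

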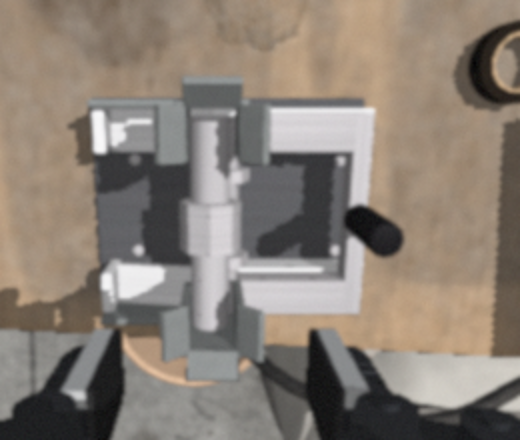

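The hub bar lies on top of the collared bar, both seated (hub at crop 212,225); the handle is centred at (0.5914,-0.2894). I'll grip it with the fingers closing along magazine y.

Converted, 0.06 m is 6, 0.092 m is 9.2, 1.571 rad is 7.855.

```bash
echo '[[[0,2,1],[0,0,0.85]],[[0,4,2],[0,0,1.7]],[[0,6,3],[0,0,2.55]],[[0,8,4],[0,0,3.4]],[[0,9.2,5],[0,0,4.25]],[[0,9.2,5.2],[0,0,5.1]],[[0,9.2,5.2],[0,0,5.95]],[[0,9.2,5.2],[0,0,6.8]],[[0,9.2,5.2],[0,0,7.65]],[[0,9.2,5.2],[0,0,7.855]],[[0,9.2,5.2],[0,0,7.855]]]' > rows.txt && python3 drive.py rows.txt 0.6
python3 - <<'E'
from h import *
goal((.5914,-.2894,.078),-86.5)
E
```

```text
time_s: 21.42
tcp_pos: [0.5908, -0.2894, 0.2002]
ee_rot: [-0.0, 1.0, 0.031, -0.001]
wrist_force: [-0.1, -0.4, 0.5]
opening: 0.598
finger_force: 0.0
shift [8.000e-04 1.000e-04 1.221e-01] rot [-0.0004  0.0018  0.0009]
```

Converted, 0.122 m is 12.2, 0.12 m is 12.

```bash
echo '[[[0,0,4],[0,0,0]],[[0,0,8],[0,0,0]],[[0,0,10.5],[0,0,0]],[[0,0,12],[0,0,0]],[[0,0,12.2],[0,0,0]],[[0,0,12.2],[0,0,0]]]' > rows.txt && python3 drive.py rows.txt && echo '[[[0,0,0],[0,0,0]],[[0,0,0],[0,0,0]],[[0,0,0],[0,0,0]],[[0,0,0],[0,0,0]],[[0,0,0],[0,0,0]],[[0,0,0],[0,0,0]]]' > rows.txt && python3 drive.py rows.txt 0.0
```

```text
time_s: 22.18
tcp_pos: [0.5919, -0.29, 0.0802]
ee_rot: [0.0, 1.0, 0.03, 0.001]
wrist_force: [0.9, 0.5, 0.4]
opening: 0.604
finger_force: 0.0
time_s: 22.92
tcp_pos: [0.5919, -0.2899, 0.0803]
ee_rot: [0.0, 1.0, 0.03, 0.001]
wrist_force: [-1.3, 0.6, 6.3]
opening: 0.219
finger_force: 58.4
```

```bash
echo '[[[-0.5,0,0],[0,0,0]],[[-1,0,0],[0,0,0]],[[-1.5,0,0],[0,0,0]],[[-2,0,0],[0,0,0]],[[-2.5,0,0],[0,0,0]],[[-3,0,0],[0,0,0]],[[-3.5,0,0],[0,0,0]],[[-4,0,0],[0,0,0]],[[-4.5,0,0],[0,0,0]],[[-5,0,0],[0,0,0]],[[-5.5,0,0],[0,0,0]],[[-5.5,0,0],[0,0,0]]]' > rows.txt && python3 drive.py rows.txt && echo '[[[-0.2,0,0],[0,0,0]],[[-0.2,0,0],[0,0,0]],[[-0.2,0,0],[0,0,0]],[[-0.2,0,0],[0,0,0]]]' > rows.txt && python3 drive.py rows.txt
python3 - <<'E'
from h import *
for n in("top","side"):
    p,d=env.grab_frame(n);np.savez(f"pics/{n}1.npz",p=p,d=d)
p=np.load("pics/top1.npz")["p"];q=np.load("pics/side1.npz")["p"]
o=np.hstack([cv2.resize(p[155:260,270:360],(390,455),interpolation=2),cv2.resize(q[105:210,215:309],(407,455),interpolation=2)])
cv2.imwrite("pics/p1.png",o[:,:,::-1]);print(pose()[0])
E
```

```text
time_s: 24.42
tcp_pos: [0.5369, -0.2931, 0.0803]
ee_rot: [0.0, 1.0, 0.03, 0.001]
wrist_force: [1.4, 0.6, 7.1]
opening: 0.219
finger_force: 60.5
time_s: 24.92
tcp_pos: [0.5369, -0.2931, 0.0803]
ee_rot: [0.001, 1.0, 0.03, 0.002]
wrist_force: [5.9, 0.9, 3.7]
opening: 0.22
finger_force: 60.1
[ 0.53689972 -0.29307679  0.08028701]
```

View pics/p1.png

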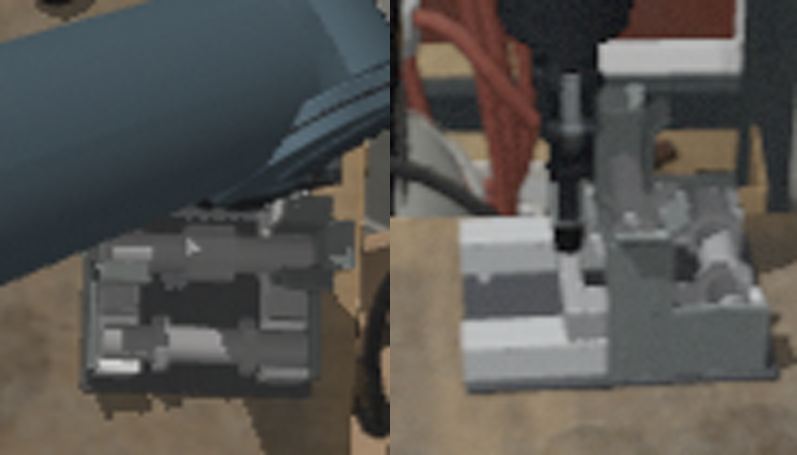

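The collared bar is at the outlet stop (left panel 200,342) and the hub bar is still in the shaft (200,250). The handle travelled the full 55 mm, so I push it home.

Converted, 0.057 m is 5.7, 0.055 m is 5.5.

```bash
echo '[[[0.5,0,0],[0,0,0]],[[1,0,0],[0,0,0]],[[1.5,0,0],[0,0,0]],[[2,0,0],[0,0,0]],[[2.5,0,0],[0,0,0]],[[3,0,0],[0,0,0]],[[3.5,0,0],[0,0,0]],[[4,0,0],[0,0,0]],[[4.5,0,0],[0,0,0]],[[5,0,0],[0,0,0]],[[5.5,0,0],[0,0,0]],[[5.7,0,0],[0,0,0]]]' > rows.txt && python3 drive.py rows.txt && echo '[[[0.1,0,0],[0,0,0]],[[0.2,0,0],[0,0,0]],[[0.2,0,0],[0,0,0]],[[0.2,0,0],[0,0,0]],[[0.2,0,0],[0,0,0]]]' > rows.txt && python3 drive.py rows.txt
```

```text
time_s: 26.52
tcp_pos: [0.5911, -0.2899, 0.0803]
ee_rot: [-0.0, 1.0, 0.03, -0.0]
wrist_force: [-2.3, 1.9, 10.1]
opening: 0.219
finger_force: 60.8
time_s: 27.15
tcp_pos: [0.5918, -0.2898, 0.0802]
ee_rot: [-0.0, 1.0, 0.03, -0.001]
wrist_force: [-5.1, 2.6, 11.5]
opening: 0.215
finger_force: 61.2
```

```bash
echo '[[[0,0,0],[0,0,0]],[[0,0,0],[0,0,0]],[[0,0,0],[0,0,0]],[[0,0,0],[0,0,0]]]' > rows.txt && python3 drive.py rows.txt 0.6 && echo '[[[0,0,-3],[0,0,0]],[[0,0,-8],[0,0,0]],[[0,0,-13],[0,0,0]],[[0,0,-15],[0,0,0]],[[5,0,-15],[0,0,0]],[[10,0,-15],[0,0,0]],[[10,0,-15],[0,0,0]]]' > rows.txt && python3 drive.py rows.txt
python3 - <<'E'
from h import *
p,X=wcloud()
m=((X[...,2]>.103)&(X[...,2]<.12)&(abs(X[...,0]-.57)<.05)&(abs(X[...,1]+.29)<.03));print("handle",X[m].min(0),X[m].max(0))
for nm,x,y in(("hub",.499,-.295),("out",.443,-.2985)):
    Z=X[(abs(X[...,0]-x)<.02)&(abs(X[...,1]-y)<.012)];Z=Z[Z[:,2]>.02];print(nm,np.percentile(Z[:,2],95),Z[:,0].mean())
q=env.grab_frame("side")[0]
o=np.hstack([cv2.resize(p[100:340,150:390],(455,455)),cv2.resize(q[105:210,230:309],(342,455),interpolation=2)])
cv2.imwrite("pics/f.png",o[:,:,::-1]);print(pose()[0])
E
```

```text
time_s: 27.65
tcp_pos: [0.5932, -0.2893, 0.0791]
ee_rot: [-0.0, 1.0, 0.03, -0.0]
wrist_force: [-0.6, -0.2, 0.6]
opening: 0.599
finger_force: 0.0
time_s: 28.52
tcp_pos: [0.6961, -0.2807, 0.2268]
ee_rot: [-0.001, 0.999, 0.032, -0.0]
wrist_force: [-0.2, 0.2, -0.1]
opening: 0.6
finger_force: 0.0
handle [ 0.58321944 -0.2988185   0.10301483] [ 0.60219886 -0.28012704  0.1175639 ]
hub 0.060763145412057754 0.5125180418063244Traceback (most recent call last):
  File "<stdin>", line 5, in <module>
    return _quantile_unchecked(
        a, q, axis, out, overwrite_input, method, keepdims, weights)
    return _ureduce(a,
                    func=_quantile_ureduce_func,
    ...<5 lines>...
                    overwrite_input=overwrite_input,
                    method=method)
    r = func(a, **kwargs)
    result = _quantile(arr,
                       quantiles=q,
    ...<2 lines>...
                       out=out,
                       weights=wgt)
    slices_having_nans = np.isnan(arr[-1, ...])
                                  ~~~^^^^^^^^^
IndexError: index -1 is out of bounds for axis 0 with size 0
```

The hub bar has dropped (its top is at 0.061) and the handle is home. The outlet was outside the wrist view, so I check it with the side camera.

```bash
python3 - <<'E'
from h import *
q,d=env.grab_frame("side");X=cloud("side",d)
for nm,x,y in(("hub",.499,-.295),("out",.443,-.2985)):
    Z=X[(abs(X[...,0]-x)<.02)&(abs(X[...,1]-y)<.02)];Z=Z[Z[:,2]>.02];print(nm,len(Z),Z.mean(0),Z[:,2].max())
cv2.imwrite("pics/f.png",cv2.resize(q[100:215,215:315],(600,600),interpolation=2)[:,:,::-1])
E
```

```text
hub 24 [ 0.50847919 -0.29618437  0.0517433 ] 0.059982095591904705
out 62 [ 0.44599257 -0.30153397  0.0450309 ] 0.05155276555392557
```

View pics/f.png

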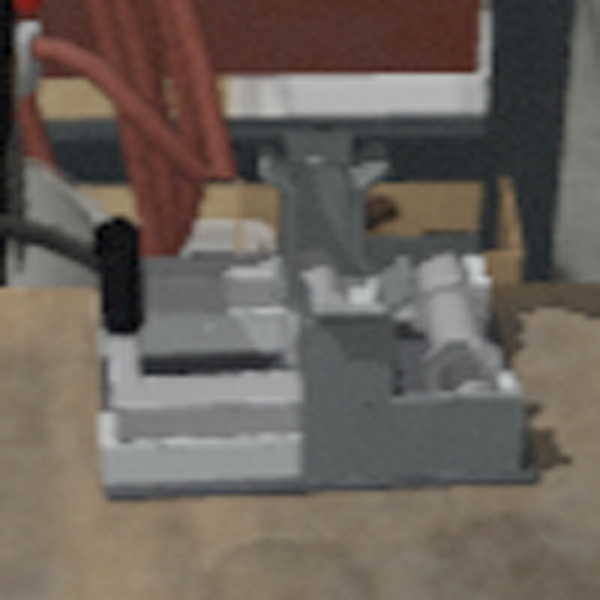

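The picture shows the collared bar at the outlet (445,320), the hub bar low in the shaft and the handle home (120,270), with the robot clear. Handing in.

```bash
python3 -c "
from cell import env
print(env.hand_in())"
```

```text
the job is handed in; nothing more can be done
None
```

The job is done and handed in at about 29 s: the collared blank is at the outlet stop, the hub blank has dropped into its place in the shaft, the feed handle is home, and I moved nothing else on the table.

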